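# Shut one blast gate on the dust manifold

### The job

Shut the blast gate with the yellow handle on the dust-extraction manifold: with the fingertips on top of its handle, gently push the slide straight down until it is fully home, without gripping it, then draw the hand clear. Do not touch the red and blue gates, and leave everything else on the bench where it lies.

Things in the scene. Friction and masses are not known exactly. Their poses are not given: they have to be found in the camera images.
- handle_yellow (a point): Centre of the flat top of the yellow soft rubber T-handle on that gate's slide: a bar 64 mm long (y, across the duct) x 24 mm wide (x) x 14 mm thick (z up), on a 4 mm aluminium slide plate 70 mm wide. Top 214 mm above the bench when fully open, 148 mm when fully shut. The one to shut; it starts raised, 46 mm or more above its shut height.
- slide_yellow (a joint): Slide of the yellow gate: 0 = fully open (pulled up), 0.066 m = fully shut (down on its stop); grows as the slide goes down. Straight vertical travel of 66 mm, stays where it is left by friction (no spring, no latch); takes about 3 N to push down, about 1 N more at 0.1 m/s. The soft handle on top gives about 1 mm per 5 N, 5 mm at most.
- handle_red (a point): Centre of the flat top of the red soft rubber T-handle on that gate's slide: a bar 64 mm long (y, across the duct) x 24 mm wide (x) x 14 mm thick (z up), on a 4 mm aluminium slide plate 70 mm wide. Top 214 mm above the bench when fully open, 148 mm when fully shut. To be left alone.
- slide_red (a joint): Slide of the red gate: 0 = fully open (pulled up), 0.066 m = fully shut (down on its stop); grows as the slide goes down. Straight vertical travel of 66 mm, stays where it is left by friction (no spring, no latch); takes about 3 N to push down, about 1 N more at 0.1 m/s. The soft handle on top gives about 1 mm per 5 N, 5 mm at most.
- handle_blue (a point): Centre of the flat top of the blue soft rubber T-handle on that gate's slide: a bar 64 mm long (y, across the duct) x 24 mm wide (x) x 14 mm thick (z up), on a 4 mm aluminium slide plate 70 mm wide. Top 214 mm above the bench when fully open, 148 mm when fully shut. To be left alone.
- slide_blue (a joint): Slide of the blue gate: 0 = fully open (pulled up), 0.066 m = fully shut (down on its stop); grows as the slide goes down. Straight vertical travel of 66 mm, stays where it is left by friction (no spring, no latch); takes about 3 N to push down, about 1 N more at 0.1 m/s. The soft handle on top gives about 1 mm per 5 N, 5 mm at most.
- manifold: Dust manifold screwed to the bench, fixed: grey 102 mm trunk pipe (top 131 mm high, collars 135 mm) along its y axis from y = -0.27 m to an elbow that goes down through the bench at y = +0.32 m; three branches towards its -x side, where the gates stand 112 mm from its centre line. Origin on the bench under the middle branch.
- blank: Bystander: light wooden blank with a dark knot, 60 x 200 x 24 mm, flat on the bench; origin at the centre of its underside, y along its length.
- gouge_wide: Bystander: carving gouge with brown wooden handle, 265 mm long, 24 mm thick, lying; origin at the ferrule, x towards the blade.
- gouge_narrow: Bystander: carving gouge with narrow blade, 265 mm long, 24 mm thick, lying; origin at the ferrule, x towards the blade.
- pencil: Bystander: red pencil, 166 x 8 mm, lying along its x axis.
- square: Bystander: try square, dark wooden stock 120 mm (y) with steel blade 160 mm (x), lying flat, 20 mm high; origin under the stock.
- mallet: Bystander: turned round mallet standing on its head, 92 mm across, 230 mm tall; origin under its head.
- glue: Bystander: white glue bottle, 64 mm across, 170 mm tall, standing; origin under it.
- gate_yellow: Fixed frame of the yellow gate, carrying the slide: black, 98 mm wide (y), 22 mm thick (x), top 131 mm high; origin on the bench under the slide. Before it (-x) a grey bell mouth 112 mm across, top 136 mm high, reaching 81 mm out; behind it (+x) the trunk pipe. The three gates stand 140 mm apart in a row along y, in any order.
- gate_red: Fixed frame of the red gate, carrying the slide: black, 98 mm wide (y), 22 mm thick (x), top 131 mm high; origin on the bench under the slide. Before it (-x) a grey bell mouth 112 mm across, top 136 mm high, reaching 81 mm out; behind it (+x) the trunk pipe. The three gates stand 140 mm apart in a row along y, in any order.
- gate_blue: Fixed frame of the blue gate, carrying the slide: black, 98 mm wide (y), 22 mm thick (x), top 131 mm high; origin on the bench under the slide. Before it (-x) a grey bell mouth 112 mm across, top 136 mm high, reaching 81 mm out; behind it (+x) the trunk pipe. The three gates stand 140 mm apart in a row along y, in any order.

How it is judged:
By the outcome, as a careful person would: the job done as asked, in the order asked, and still so for the second after the job is handed in, with the robot touching nothing.
It also fails if it takes over 32 s, if anything falls off the work surface, if the arm or the gripper's body presses on something with over 40 N, if the wrist force passes 120 N, or if a joint passes its speed limit or range.

### The arm

A 6-joint arm with a two-finger parallel gripper is mounted at the origin on the work surface. World frame = base frame: x ahead of the robot, y to its left, z up, the work surface at z = 0. Lengths are in m, angles in rad, forces in N, time in s.
With the tool pointing down it reaches from about 0.4 to 0.925 m from the base axis. Payload 12.5 kg.
Tool frame: the origin (TCP) lies at the very end of the fingers, on their centre line; the grasp point (between the pads) lies grasp_offset behind it (grasp_offset is the distance from the TCP to the grasp point, in m); x points along the fingers, z is the direction in which the jaws open and shut, and the axes are right-handed (so a half turn about x gives the same grasp; the last joint's range is limited). The gripper opens to 95 mm and grips with 3 to 60 N. Pads are 20 mm wide; open, the fingers measure 119 mm over their backs; the gripper's body (75 mm by 180 mm) begins 59 mm behind the grasp point.
Start: joints at [1.157, 0.491, 1.559, -0, 1.092, -0.106], TCP at [0.189, 0.596, 0.215] pointing down, gripper open.
Joint ranges: [-3.1, 3.1], [-0.84, 2.19], [0.05, 2.79], [-1.13, 4.28], [0.06, 2.93], [-2.69, 2.69]. Speed limits (rad/s): [2.22, 2.22, 2.79, 3.14, 3.14, 3.14].

### API

Orientations are given as a unit quaternion [x, y, z, w].
In Python, from plant import * gives the robot as it stands. The module is installed in compiled form; this text tells all that it offers.
- The arm moves only by the tool arm_command, never from a script. Its argument "increments" is a list that holds one entry, the list of rows, each a list of 7 numbers: the opening, from 0 (shut) to 1 (fully open), then the shift along the tool's x, y, z in m, then the turn, a rotation vector about the tool's x, y, z in degrees. In form: [[[gripper, tx, ty, tz, ax, ay, az], ...]]. A call has exactly 5 rows; each row is the pose to reach, as a shift and turn from the pose measured when the call began, along the tool's axes at that moment; what a row does not reach only later rows make up. A row lasts 1/8 s, in which the tool goes at most 62.5 mm and 10.7 degrees, less where a joint would pass 70% of its speed; a pose out of reach is approached as far as the arm can. A call with a gripper value outside its range is refused whole. The fingers move at their own pace and stop on an object; "grip_force" is the grip in N (left out, the last holds). Time passes only in rows, so rows that repeat a pose let the fingers close, or fill a call up. It gives the time, the measured TCP pose, the force and the opening at its end, in the units of the state.
- get_obs(): the state, without advancing time (a new reading comes with each control period).
- capture(name): name is "side" or "top"; returns the picture (400x640x3 uint8, red, green, blue); there is no depth.
- calibration(name): a dict with "fx", "fy", "cx", "cy" (pixels), "R" (3x3) and "t" (3): a world point X has camera coordinates R X + t. Camera axes: x right, y down, z forward; pixel columns grow to the right and rows downward; lengths in m; the calibration is good to about 2 mm. A picture is of the moment at which its call begins. calibration takes no time and is no camera call.
- finish_job(): hands the job in, once; it reports no verdict.
Trained networks look in the newest picture that a camera, given by its name, has taken for a name from the list of things; names that differ only in an ending like _2 or _b are one class to them, and where a whole thing is asked for, a point or a joint stands for the part that bears it (a point fixed in the world has none). Each returns a list of dicts, best first, with "score" (0 to 1); they miss things now and then, are a little off and sometimes report something else, mostly with a low value. They report only what shows in the picture. A call takes as long as a camera call.
- spot_in(label, camera): "position" ([column, row] in pixels, amid what is visible of it).
- outline_of(label, camera): "mask" (400x640 bool, what is visible of it) and "position" ([column, row] in pixels, amid what is visible of it).
- tip_of(label, camera): "position" ([column, row] in pixels: a listed point, or the origin of a listed thing).
The state is a dict: "time_s": time; "q": joint angles; "dq": joint speeds; "joint_efforts": joint torques, N m; "tcp_pos": TCP position; "eef_rot": TCP orientation; "ft_force": force on the tool from outside, world axes, zero at the start; "moment": the same for the moment, N m; "grip_width": finger opening in m.
Only numpy, scipy, OpenCV 4.12 (cv2) and the standard library are available. Lean on these libraries where they do the work, as an engineer would, in place of code of your own. Each camera call takes 0.05 s, during which the arm holds its last target. There are 200 camera calls.

## Working session

There is one attempt and no reset: what is moved stays moved. The work goes in short steps, Python scripts to look and compute and a tool call to move; the robot and the scene stay as the last step left them, time stands still between calls to the robot, and variables do not carry over. Pictures are saved under pics/ and viewed, about 8 in all and at most 12, crops included, and the job is handed in when it is done.

Besides the shell and the picture viewer there is one more tool, called after "Call:" as name([rows], argument=value, ...), one row to a line, values as JSON. arm_command: Moves the arm, as the interface text tells. Its arguments: {"type":"object","properties":{"increments":{"type":"array"},"grip_force":{"type":"number"}},"required":["increments"]}

```bash
mkdir -p pics; cat > h.py <<'E'
from plant import *
import numpy as np, cv2
from scipy.optimize import least_squares
def proj(n,X):
    c=calibration(n); p=np.array(c["R"])@np.array(X)+np.array(c["t"]); return np.array([c["fx"]*p[0]/p[2]+c["cx"],c["fy"]*p[1]/p[2]+c["cy"]])
def tri(px):  # px: dict cam->pixel
    r=least_squares(lambda X:np.concatenate([proj(n,X)-np.array(p) for n,p in px.items()]),[0.6,0,0.2]); return r.x,np.abs(r.fun).max()
def save(n,f): cv2.imwrite("pics/"+f,cv2.cvtColor(capture(n),cv2.COLOR_RGB2BGR))
E
python3 - <<'E'
from h import *
save("side","s0.png");save("top","t0.png")
for l in ["handle_yellow","handle_red","handle_blue"]:
    a={}
    for n in ["side","top"]:
        r=tip_of(l,n); print(l,n,[(np.round(x["position"],1),round(x["score"],2)) for x in r[:3]])
        if r:a[n]=r[0]["position"]
    if len(a)==2: print(tri(a))
o=get_obs();print(o["time_s"],o["tcp_pos"],o["eef_rot"],o["ft_force"])
for n in("side","top"):
    c=calibration(n);print(n,-np.array(c["R"]).T@c["t"],np.array(c["R"])[2])
E
```

```text
handle_yellow side [(array([286. , 221.7]), 0.61)]
handle_yellow top [(array([247.4, 159.3]), 0.71)]
(array([0.58481691, 0.22153766, 0.20520064]), np.float64(1.8491725277674789))
handle_red side [(array([283.4, 176.3]), 0.57), (array([286.6, 248.7]), 0.28)]
handle_red top [(array([336.6, 149.1]), 0.72)]
(array([ 0.63395835, -0.04921748,  0.20137231]), np.float64(1.2646384383131135))
handle_blue side [(array([286.1, 204.5]), 0.54)]
handle_blue top [(array([292.6, 159.1]), 0.69)]
(array([0.60257643, 0.08647134, 0.17640684]), np.float64(0.6930326547876007))
0.4 [0.18929968 0.59561381 0.21459015] [-0.41746017  0.57074982  0.41744737  0.5707095 ] [-0.76501074 -0.28116564  0.85526242]
side [0.33232285 1.43136786 1.05555838] [ 0.10833061 -0.83673579 -0.53678459]
top [ 0.35191786 -0.01224945  1.46788383] [ 0.10206278  0.00581247 -0.99476098]
```

View pics/s0.png

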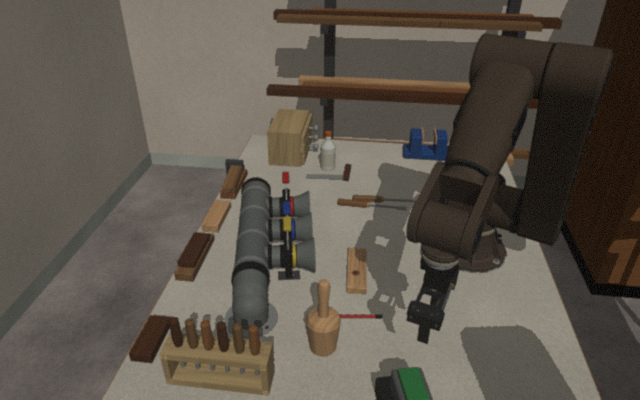

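View pics/t0.png

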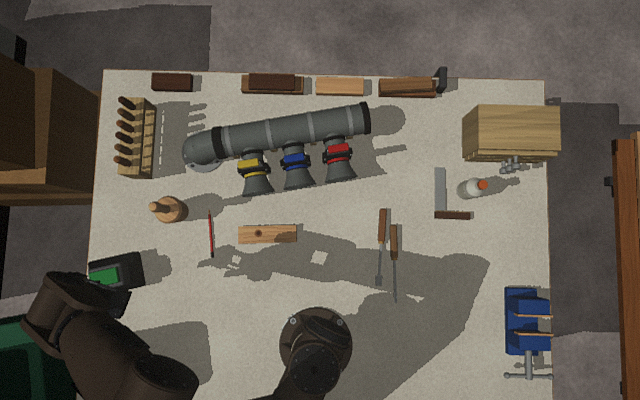

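The side view shows the manifold at about (290,220), with the yellow gate nearest the camera. In the top view the yellow gate is leftmost at (253,165), with the blue at (295,158) and red at (338,148). I'll zoom in on both.

```bash
python3 - <<'E'
import cv2,numpy as np
s=cv2.imread("pics/s0.png")[160:290,230:330];t=cv2.imread("pics/t0.png")[130:200,230:360]
s=cv2.resize(s,None,fx=4,fy=4,interpolation=cv2.INTER_CUBIC);t=cv2.resize(t,(390,210),interpolation=cv2.INTER_CUBIC)
o=np.zeros((520,790,3),np.uint8);o[:,:400]=s;o[:210,400:]=t
cv2.imwrite("pics/z0.png",o)
from h import *
R,_=cv2.Rodrigues
E
python3 - <<'E'
from h import *
d=np.array([-.0985,.27])
th=0
# manifold yaw from the row of handles
P=np.array([[.585,.2215],[.6026,.0865],[.634,-.0492]])
v=P[0]-P[2];print(np.degrees(np.arctan2(-v[0],v[1])),np.linalg.norm(v))
for l in ["gate_yellow","gate_red","gate_blue","manifold"]:
    a={n:tip_of(l,n) for n in("side","top")}
    print(l,{n:[(np.round(x["position"],1),round(x["score"],2)) for x in r[:2]] for n,r in a.items()})
    if all(a.values()): print(tri({n:r[0]["position"] for n,r in a.items()}))
for n in("side","top"):
    r=outline_of("handle_yellow",n)
    for x in r[:1]:
        ys,xs=np.nonzero(x["mask"]);print(n,x["score"],xs.min(),xs.max(),ys.min(),ys.max(),x["position"])
        cv2.imwrite(f"pics/m_{n}.png",x["mask"].astype(np.uint8)*255)
E
```

```text
10.260137998199268 0.27509905488750774
gate_yellow {'side': [(array([288.1, 277. ]), 0.85)], 'top': [(array([256.7, 175.2]), 0.69), (array([176.1, 207.2]), 0.52)]}
(array([ 0.57641169,  0.22575489, -0.00579734]), np.float64(0.6452290505721407))
gate_red {'side': [(array([288.2, 223.7]), 0.89), (array([287.4, 249.9]), 0.54)], 'top': [(array([335.2, 160.2]), 0.89)]}
(array([ 0.6305717 , -0.05144604,  0.00471969]), np.float64(0.846644402175798))
gate_blue {'side': [(array([287.5, 250.6]), 0.87), (array([324.8, 168.7]), 0.48)], 'top': [(array([295.1, 165.7]), 0.79)]}
(array([ 0.60821052,  0.0902965 , -0.00674858]), np.float64(1.0758585873932418))
manifold {'side': [(array([251.6, 253.6]), 0.93)], 'top': [(array([291.3, 138. ]), 0.93)]}
(array([ 0.72092881,  0.10911672, -0.01923132]), np.float64(1.5487615850502152))
side 0.7 282 291 216 230 [285.9, 224.9]
top 0.43 238 259 157 167 [247.6, 161.3]Traceback (most recent call last):
  File "<stdin>", line 7, in <module>
TypeError: cannot unpack non-iterable builtin_function_or_method object
```

View pics/z0.png

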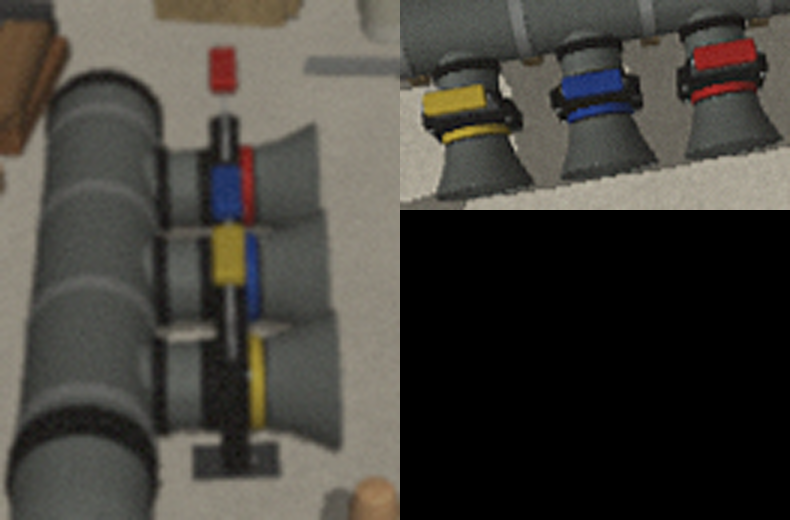

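The zoom shows the yellow handle raised: side about (287,224), top about (248,163). Red is also raised, and blue is lower. Next I'll fit the row geometry to the colour blobs.

```bash
cat > fit.py <<'E'
from h import *
rng={"yellow":(20,35),"blue":(105,130),"red":(0,8)}
def blobs(n,f=None):
    im=cv2.cvtColor(capture(n),cv2.COLOR_RGB2HSV); out={}
    for c,(a,b) in rng.items():
        m=cv2.inRange(im,(a,120,60),(b,255,255))
        if c=="red": m|=cv2.inRange(im,(172,120,60),(180,255,255))
        k,l,s,ce=cv2.connectedComponentsWithStats(m,connectivity=4)
        out[c]=[(ce[i],s[i]) for i in range(1,k) if s[i][4]>25]
    return out
def hull(n,x,y,z,th):
    c,s=np.cos(th),np.sin(th)
    P=[proj(n,[x+c*a-s*b,y+s*a+c*b,z+d]) for a in(-.012,.012) for b in(-.032,.032) for d in(0,-.014)]
    m=cv2.moments(cv2.convexHull(np.array(P,np.float32)));return np.array([m["m10"],m["m01"]])/m["m00"],m["m00"]
E
python3 - <<'E'
from fit import *
guess={"yellow":{"side":(287,224),"top":(248,163)},"blue":{"side":(287,207),"top":(293,157)},"red":{"side":(286,177),"top":(338,148)}}
B={n:blobs(n) for n in("side","top")}; M={}
for c in guess:
    for n in B:
        bs=[b for b in B[n][c] if np.hypot(*(b[0]-guess[c][n]))<8]
        print(c,n,[(np.round(b[0],1),b[1]) for b in bs])
        if bs: M[c,n]=max(bs,key=lambda b:b[1][4])[0]
order={"yellow":1,"blue":0,"red":-1}
def pose(p,c):
    k=order[c]*.14; return p[0]-np.sin(p[2])*k,p[1]+np.cos(p[2])*k,p[3+["yellow","blue","red"].index(c)],p[2]
f=lambda p:np.concatenate([hull(n,*pose(p,c))[0]-v for (c,n),v in M.items()])
r=least_squares(f,[.605,.09,.18,.2,.17,.2],diff_step=1e-3)
print(r.x,np.degrees(r.x[2]),np.round(r.fun,2)); print([np.round(pose(r.x,c),4) for c in order])
for (c,n) in M: print(c,n,hull(n,*pose(r.x,c))[1])
E
```

```text
yellow side [(array([286.5, 223.3]), array([283, 216,   8,  16, 119], dtype=int32))]
yellow top [(array([247.9, 163.1]), array([238, 158,  21,  11, 165], dtype=int32))]
blue side [(array([286. , 207.5]), array([283, 201,   7,  14,  86], dtype=int32))]
blue top [(array([293.7, 157.5]), array([284, 153,  20,  10, 146], dtype=int32))]
red side [(array([285.4, 177. ]), array([283, 172,   6,  11,  64], dtype=int32))]
red top [(array([337.9, 147.7]), array([328, 143,  21,  11, 164], dtype=int32))]
[0.60665763 0.08380309 0.19819092 0.20610168 0.17136739 0.2050938 ] 11.355503065411787 [-0.31 -0.04 -0.02  0.24 -0.16 -0.09  0.02  0.4  -0.58 -0.08  0.05  0.38]
[array([0.5791, 0.2211, 0.2061, 0.1982]), array([0.6067, 0.0838, 0.1714, 0.1982]), array([ 0.6342, -0.0535,  0.2051,  0.1982])]
yellow side 132.43657980835997
yellow top 186.38435347331688
blue side 107.84287119843066
blue top 171.83492710068822
red side 90.05970670701936
red top 181.91809722431935
```

```bash
cat > mv.py <<'E'
from fit import *
from scipy.spatial.transform import Rotation as Ro
import sys
def rel(X,yaw,jaw_along="y"):
    o=get_obs();R0=Ro.from_quat(o["eef_rot"]);p=np.array(o["tcp_pos"])
    best=None
    for s in(1,-1):
        z=s*np.array([-np.sin(yaw),np.cos(yaw),0]) if jaw_along=="y" else s*np.array([np.cos(yaw),np.sin(yaw),0])
        x=np.array([0,0,-1.]);R=Ro.from_matrix(np.c_[x,np.cross(z,x),z])
        rv=(R0.inv()*R).as_rotvec(degrees=True)
        if best is None or np.linalg.norm(rv)<np.linalg.norm(best):best=rv
    return R0.inv().apply(np.array(X)-p),best
if __name__=="__main__":
    X=[float(v) for v in sys.argv[1:4]]
    o=get_obs();print("t",o["time_s"],"p",np.round(o["tcp_pos"],4),"F",np.round(o["ft_force"],2),"q",np.round(o["q"],2),"w",o["grip_width"])
    for j in "yx":
        t,r=rel(X,0.198,j);print(j,"shift",np.round(t,4),"turn",np.round(r,1))
E
python3 mv.py .579 .221 .34; python3 -c "
from h import *
print(np.round(__import__('scipy.spatial.transform',fromlist=['Rotation']).Rotation.from_quat(get_obs()['eef_rot']).as_matrix(),3))
for l in ['mallet']:
    print(tri({n:tip_of(l,n)[0]['position'] for n in('side','top')}))
print([k for k in dir(__import__('plant')) if 'grasp' in k], globals().get('grasp_offset'))"
```

```text
t 1.0 p [0.1893 0.5956 0.2147] F [ 0.99  0.22 -0.45] q [ 1.16  0.49  1.56 -0.    1.09 -0.11] w 0.09528978172496465
y shift [-0.1254 -0.4848 -0.239 ] turn [-29.   0.   0.]
x shift [-0.1254 -0.4848 -0.239 ] turn [61.  0. -0.]
[[ 0.    -0.953  0.303]
 [ 0.     0.303  0.953]
 [-1.    -0.     0.   ]]
(array([ 0.43547162,  0.49490553, -0.0032282 ]), np.float64(0.2725388392456125))
['grasp_offset'] 0.0188
```

Call:
arm_command([
  [[0,-0.06,0,0,0,0,0],[0,-0.12,0,0,-5,0,0],[0,-0.125,-0.045,-0.022,-12,0,0],[0,-0.125,-0.095,-0.047,-20,0,0],[0,-0.125,-0.145,-0.071,-29,0,0]],
], grip_force=10)

```text
time_s: 1.72
tcp_pos: [0.3068, 0.4828, 0.3399]
eef_rot: [0.548, -0.446, -0.548, -0.447]
ft_force: [0.4, 0.2, 0.1]
grip_width: 0.0504
```

```bash
python3 mv.py .579 .221 .34
```

```text
t 1.725 p [0.3068 0.4828 0.3399] F [0.44 0.21 0.11] q [ 0.89  0.31  1.51 -0.    1.32 -0.89] w 0.050350262630674644
y shift [-1.000e-04 -2.135e-01 -3.115e-01] turn [0.3 0.  0. ]
x shift [-1.000e-04 -2.135e-01 -3.115e-01] turn [-89.7  -0.    0. ]
```

Call:
arm_command([
  [[0,0,-0.026,-0.038,0,0,0],[0,0,-0.055,-0.08,0,0,0],[0,0,-0.085,-0.125,0,0,0],[0,0,-0.115,-0.168,0,0,0],[0,0,-0.143,-0.208,0,0,0]],
])

```text
time_s: 2.35
tcp_pos: [0.4901, 0.3067, 0.34]
eef_rot: [0.548, -0.446, -0.548, -0.447]
ft_force: [-0.6, -0.2, -0.0]
grip_width: 0.0024
```

```bash
python3 mv.py .579 .221 .25
```

```text
t 2.35 p [0.4901 0.3067 0.34  ] F [-0.64 -0.18 -0.03] q [ 0.44  0.32  1.49  0.    1.33 -1.33] w 0.0023787985835111826
y shift [ 0.09   -0.0697 -0.1019] turn [0.3 0.  0. ]
x shift [ 0.09   -0.0697 -0.1019] turn [-89.7  -0.    0.1]
```

Call:
arm_command([
  [[0,0,-0.03,-0.045,0,0,0],[0,0,-0.06,-0.088,0,0,0],[0,0.03,-0.07,-0.102,0,0,0],[0,0.075,-0.07,-0.102,0,0,0],[0,0.09,-0.07,-0.102,0,0,0]],
])

```text
time_s: 2.98
tcp_pos: [0.5787, 0.2205, 0.2478]
eef_rot: [-0.547, 0.447, 0.549, 0.446]
ft_force: [-0.4, -0.0, -0.8]
grip_width: 0.0006
```

```bash
python3 - <<'E'
from h import *
s=capture("side");t=capture("top")
f=lambda a:cv2.resize(cv2.cvtColor(a,cv2.COLOR_RGB2BGR),(400,400),interpolation=cv2.INTER_CUBIC)
cv2.imwrite("pics/c1.png",np.hstack([f(s[160:260,240:340]),f(t[110:210,200:300])]))
print(proj("side",get_obs()["tcp_pos"]),proj("top",get_obs()["tcp_pos"]))
E
python3 mv.py .579 .221 .206
```

```text
[285.75548027 208.93117661] [244.92390152 160.29651067]
t 3.075 p [0.579  0.221  0.2492] F [-0.    0.29 -0.15] q [ 0.26  0.45  1.53  0.    1.16 -1.52] w 0.0003484968593235394
y shift [ 0.0432 -0.     -0.    ] turn [ 0.3  0.  -0.1]
x shift [ 0.0432 -0.     -0.    ] turn [-89.7   0.1  -0. ]
```

View pics/c1.png

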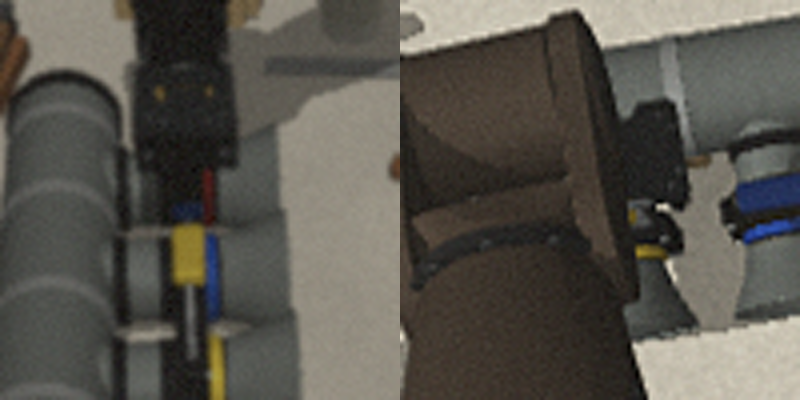

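The side view shows the closed fingers centred just above the yellow handle at crop (188,215). I'll descend slowly.

Call:
arm_command([
  [[0,0.015,0,0,0,0,0],[0,0.028,0,0,0,0,0],[0,0.034,0,0,0,0,0],[0,0.04,0,0,0,0,0],[0,0.046,0,0,0,0,0]],
])

```text
time_s: 3.7
tcp_pos: [0.5791, 0.2212, 0.2034]
eef_rot: [-0.548, 0.447, 0.549, 0.446]
ft_force: [0.3, -0.3, 2.5]
grip_width: 0.0003
```

Contact at about z = 0.205, as estimated, at 2.5 N. I'll keep pushing.

Call:
arm_command([
  [[0,0.006,0,0,0,0,0],[0,0.012,0,0,0,0,0],[0,0.018,0,0,0,0,0],[0,0.024,0,0,0,0,0],[0,0.03,0,0,0,0,0]],
])

```text
time_s: 4.32
tcp_pos: [0.5791, 0.2211, 0.1729]
eef_rot: [-0.548, 0.447, 0.549, 0.446]
ft_force: [-1.1, -0.6, 3.2]
grip_width: 0.0003
```

Call:
arm_command([
  [[0,0.005,0,0,0,0,0],[0,0.01,0,0,0,0,0],[0,0.014,0,0,0,0,0],[0,0.018,0,0,0,0,0],[0,0.021,0,0,0,0,0]],
])

```text
time_s: 4.95
tcp_pos: [0.5791, 0.2212, 0.1517]
eef_rot: [-0.548, 0.447, 0.549, 0.446]
ft_force: [-0.8, -0.8, 3.0]
grip_width: 0.0001
```

Call:
arm_command([
  [[0,0.001,0,0,0,0,0],[0,0.002,0,0,0,0,0],[0,0.003,0,0,0,0,0],[0,0.004,0,0,0,0,0],[0,0.0045,0,0,0,0,0]],
])

```text
time_s: 5.58
tcp_pos: [0.5792, 0.2211, 0.1473]
eef_rot: [-0.548, 0.447, 0.548, 0.447]
ft_force: [-1.1, -0.1, 4.6]
grip_width: 0.0006
```

Call:
arm_command([
  [[0,0.0004,0,0,0,0,0],[0,0.0008,0,0,0,0,0],[0,0.0012,0,0,0,0,0],[0,0.0012,0,0,0,0,0],[0,0.0012,0,0,0,0,0]],
])

```text
time_s: 6.2
tcp_pos: [0.5792, 0.2212, 0.1467]
eef_rot: [-0.548, 0.446, 0.548, 0.447]
ft_force: [-2.7, -0.3, 7.7]
grip_width: 0.0007
```

Call:
arm_command([
  [[0,0.0004,0,0,0,0,0],[0,0.0008,0,0,0,0,0],[0,0.001,0,0,0,0,0],[0,0.001,0,0,0,0,0],[0,0.001,0,0,0,0,0]],
])

```text
time_s: 6.82
tcp_pos: [0.5793, 0.2212, 0.1463]
eef_rot: [0.548, -0.446, -0.548, -0.447]
ft_force: [-3.2, -1.0, 9.6]
grip_width: 0.0006
```

The force rises steeply, at about 1 mm per 5 N, so the slide is on its stop. I'll withdraw straight up, then well clear.

Call:
arm_command([
  [[0,-0.01,0,0,0,0,0],[0,-0.04,0,0,0,0,0],[0,-0.09,0,0,0,0,0],[0,-0.14,0,0,0,0,0],[0,-0.18,0,0,0,0,0]],
])

```text
time_s: 7.45
tcp_pos: [0.5791, 0.2211, 0.3287]
eef_rot: [0.549, -0.446, -0.548, -0.447]
ft_force: [0.1, 0.0, -0.3]
grip_width: 0.0004
```

Call:
arm_command([
  [[0,0,0.03,0.045,0,0,0],[0,0,0.06,0.09,0,0,0],[0,0,0.09,0.13,0,0,0],[0,0,0.12,0.175,0,0,0],[0,0,0.14,0.2,0,0,0]],
])

```text
time_s: 8.07
tcp_pos: [0.3997, 0.39, 0.3288]
eef_rot: [0.549, -0.445, -0.548, -0.447]
ft_force: [-0.4, 0.2, 0.6]
grip_width: 0.0004
```

Call:
arm_command([
  [[0,0,0.03,0.03,0,0,0],[0,0,0.06,0.06,0,0,0],[0,0,0.07,0.08,0,0,0],[0,0,0.07,0.08,0,0,0],[0,0,0.07,0.08,0,0,0]],
])

```text
time_s: 8.7
tcp_pos: [0.3153, 0.4536, 0.3287]
eef_rot: [0.549, -0.445, -0.548, -0.447]
ft_force: [0.3, -0.5, 0.2]
grip_width: 0.0005
```

```bash
python3 - <<'E'
from fit import *
guess={"yellow":{"side":(287,243),"top":(250,167)},"blue":{"side":(286,207.5),"top":(293.7,157.5)},"red":{"side":(285.4,177),"top":(338,148)}}
M={}
for n in("side","top"):
    B=blobs(n)
    for c in guess:
        bs=[b for b in B[c] if np.hypot(*(b[0]-guess[c][n]))<(25 if c=="yellow" else 8)]
        print(c,n,[(np.round(b[0],1),b[1][4]) for b in bs])
        if bs: M[c,n]=max(bs,key=lambda b:b[1][4])[0]
for c in guess:
    k=[n for n in("side","top") if (c,n) in M]
    r=least_squares(lambda p:np.concatenate([hull(n,*p,.198)[0]-M[c,n] for n in k]),[.6,.1,.18],diff_step=1e-3)
    print(c,r.x,np.abs(r.fun).max())
s=capture("side");t=capture("top")
f=lambda a:cv2.resize(cv2.cvtColor(a,cv2.COLOR_RGB2BGR),(400,400),interpolation=cv2.INTER_CUBIC)
cv2.imwrite("pics/c2.png",np.hstack([f(s[160:310,240:390]),f(t[80:280,150:350])]))
o=get_obs();print(o["time_s"],o["tcp_pos"],o["ft_force"])
E
```

```text
yellow side [(array([289.8, 245.8]), np.int32(217))]
blue side [(array([286. , 207.6]), np.int32(85))]
red side [(array([285.4, 177.1]), np.int32(63))]
yellow top [(array([251. , 166.4]), np.int32(156)), (array([253.9, 173.6]), np.int32(74))]
blue top [(array([293.7, 157.5]), np.int32(148))]
red top [(array([337.9, 147.7]), np.int32(164))]
yellow [0.57616559 0.22433842 0.12676701] 2.1991884784130775
blue [0.60701059 0.08379932 0.17081708] 0.2815849488552544
red [ 0.63402025 -0.05338972  0.20499268] 0.48609412529953033
8.9 [0.31547391 0.45348501 0.32876834] [ 0.51506829 -0.37903935 -0.158128  ]
```

View pics/c2.png

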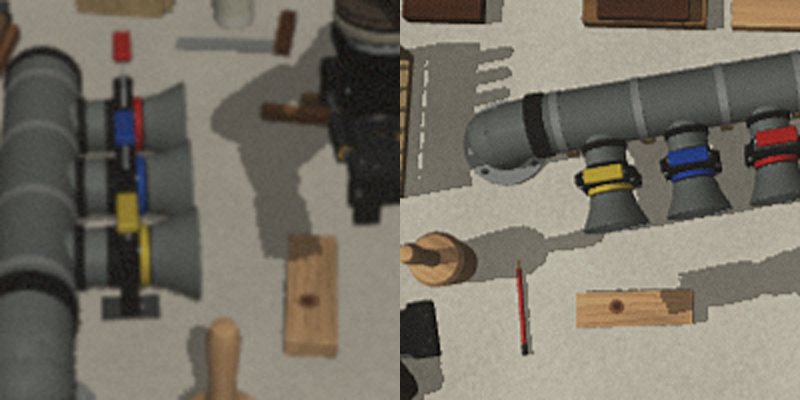

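The yellow handle is now low: side about (288,239.5), top (251,166.4). In the side view its blob merged with the yellow ring, so that height is invalid. Blue and red have not moved. I'll recheck the height with x,y fixed, then hand in.

```bash
python3 - <<'E'
from fit import *
for z in(.206,.158,.153,.148): print(z,[np.round(hull(n,.5791,.2211,z,.198)[0],1) for n in("side","top")])
im=cv2.cvtColor(capture("side"),cv2.COLOR_RGB2HSV);m=cv2.inRange(im,(20,120,60),(35,255,255))
m=m[225:262,278:300];k=m[:,:12]
for r in range(225,262):print(r,"".join(".#"[v>0] for v in m[r-225]))
E
```

```text
0.206 [array([286.2, 223.3]), array([247.8, 163.4])]
0.158 [array([286.7, 236.4]), array([250.5, 166.1])]
0.153 [array([286.7, 237.7]), array([250.8, 166.4])]
0.148 [array([286.8, 239.1]), array([251. , 166.6])]Traceback (most recent call last):
  File "<stdin>", line 5, in <module>
  File "<stdin>", line 5, in <genexpr>
TypeError: string indices must be integers, not 'numpy.bool'
```

The expected blob for a shut gate is (286.8,239.1) in the side view and (251.0,166.6) in the top view. That matches what I see (288,239.5 and 251.0,166.4), and the force showed the stop.

```bash
python3 -c "
from plant import *
print(finish_job())"
```

```text
the job is handed in; nothing more can be done
None
```

The yellow gate is shut and the job is handed in, at about 9 s of the 32 s allowed. I pushed the slide straight down with the closed fingertips on top of its handle, without gripping it, then drew the hand up and away.

**Force:** the push took about 3 N on the way down. It rose to 9.6 N with the fingertips at z = 0.1463 m, about 1 mm per 5 N, as expected for the soft handle against its stop. The force was back to about zero once the hand was clear.

**Pictures:** the yellow handle appears at (251.0, 166.4) in the top view, against (251.0, 166.6) predicted for fully shut. I read it by eye at about (288, 239.5) in the side view, against (286.8, 239.1) predicted. The red and blue handles measured the same as before. The mallet, pencil and blank look untouched in the last view; I did not measure them or the other loose items again.

**Checks that failed:** the automatic height fit for the yellow handle gave 0.127 m. I rejected it because the handle's colour had merged with the yellow ring on the gate in the side view. A script to separate the two crashed on a coding error, so I relied on the force reading and the predicted positions. The top view hardly tells heights a few millimetres apart, so the force reading is the stronger evidence.

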